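# Rack the sole-pattern boards and scan them in

## Task

Move every sole-pattern board from the wooden feeder to the rack bay of its own colour: tip its foot into the slot, then straighten it until it stands upright under the two hooks with its label facing out to the front, and let go. When all are racked, pick up the scanner and read the labels in the order red, yellow, blue (of those present), each time pointing the nose squarely at the middle of the label from about 70 mm away and holding it still for two seconds. Finally lay the scanner flat in the middle of its rubber mat, along it either way round, and leave the other things on the bench where they are.

Things in the scene. Friction and masses are not known exactly. Their poses are not given: they have to be found in the camera images.
- board_red: red sole-pattern board, a stiff flat plate 9 thick (x), 120 wide (y), 130 tall (z), 0.17 kg, may be absent. Origin: centre of its lower edge; z runs up the board, its label is on the -x face. Starts standing in one of the feeder's slots, label towards the feeder's -x side
- label_red (a point): centre of the white barcode label (60 wide, 40 tall) on the red board's -x face, 50 above its lower edge; axes as the board's
- bay_red (a point): centre of the slot floor of the red bay, 20 above the table; x to the rack's back, y left along the slot, z up. Slot 16 wide (x), 8 deep, 130 long between thin cheeks rising to 40 above its floor. Two hooks, at y 45 to 57 either side, overhang it from 12 behind this point to 12 in front, undersides 135 and tops 143 above its floor, so a board must enter with its top tipped about 18 degrees to -x. Painted red
- board_yellow: yellow sole-pattern board, a stiff flat plate 9 thick (x), 120 wide (y), 130 tall (z), 0.17 kg, may be absent. Origin: centre of its lower edge; z runs up the board, its label is on the -x face. Starts standing in one of the feeder's slots, label towards the feeder's -x side
- label_yellow (a point): centre of the white barcode label (60 wide, 40 tall) on the yellow board's -x face, 50 above its lower edge; axes as the board's
- bay_yellow (a point): centre of the slot floor of the yellow bay, 20 above the table; x to the rack's back, y left along the slot, z up. Slot 16 wide (x), 8 deep, 130 long between thin cheeks rising to 40 above its floor. Two hooks, at y 45 to 57 either side, overhang it from 12 behind this point to 12 in front, undersides 135 and tops 143 above its floor, so a board must enter with its top tipped about 18 degrees to -x. Painted yellow
- board_blue: blue sole-pattern board, a stiff flat plate 9 thick (x), 120 wide (y), 130 tall (z), 0.17 kg, may be absent. Origin: centre of its lower edge; z runs up the board, its label is on the -x face. Starts standing in one of the feeder's slots, label towards the feeder's -x side
- label_blue (a point): centre of the white barcode label (60 wide, 40 tall) on the blue board's -x face, 50 above its lower edge; axes as the board's
- bay_blue (a point): centre of the slot floor of the blue bay, 20 above the table; x to the rack's back, y left along the slot, z up. Slot 16 wide (x), 8 deep, 130 long between thin cheeks rising to 40 above its floor. Two hooks, at y 45 to 57 either side, overhang it from 12 behind this point to 12 in front, undersides 135 and tops 143 above its floor, so a board must enter with its top tipped about 18 degrees to -x. Painted blue
- rack: fixed metal rack, three bays 136 apart: red left (+y), yellow, blue right; 420 wide. Origin: on the table at the fronts of the back posts (two a bay, bearing the hooks, open between them), 12 behind the slot middles; x to its back, away from the robot. Base 28 high, from 60 before to 30 behind the origin. A board seats with its origin on its bay point, free or leaning on the posts
- feeder: fixed wooden feeder, 200 long (x), 150 wide (y), 36 high, origin at the centre of its underside. Three slots across it at x = -62, 0 and 62, each 13 wide, floor 10 above the table, so 25 deep; boards stand in them and are lifted straight out
- scanner: loose hand scanner lying on the table, 160 long (x, from -80 to the nose at +80), grey body 32 wide (y) and 30 tall with a black head 46 wide and 34 tall over its last 40 at the nose; 0.18 kg. Origin: centre of its underside, at mid length; x points out of the nose
- nose (a point): centre of the scanner's red window, 80 ahead of the scanner's origin and 17 above its underside; it looks along its x; axes as the scanner's
- mat: the scanner's fixed black rubber mat with two yellow lines, 200 long (x), 90 wide (y), 3 thick; origin at the centre of its underside
- tin: polish tin, 64 across, 24 high, bystander; origin under its centre
- hammer: hammer lying flat, bystander; origin on its underside
- brush: shoe brush, 160 by 50, 45 high, bystander; origin under its centre
Mind the look-alikes: they are no part of the job. There is more than one size of the board_blue; the job needs the smaller.

How it is judged:
By the outcome, as a careful person would: the job done as asked, in the order asked, and still so for the second after the job is handed in, with the robot touching nothing.
Of board_red, board_yellow, board_blue only 2 to 3 are there at a start; the rules pass over those that are not, and their reading is None.
At some moment in a run one of scanner may be knocked a few centimetres aside while the robot is not near it.
It also fails if it takes over 210 s, if anything falls off the work surface, if the arm or the gripper's body presses on something with over 40 N, if the wrist force passes 120 N, or if a joint passes its speed limit or range.

## Robot

A 7-joint arm with a two-finger parallel gripper is mounted at the origin on the work surface. World frame = base frame: x ahead of the robot, y to its left, z up, the work surface at z = 0. Lengths are in mm, angles in rad, forces in N, time in s.
With the tool pointing down it reaches from about 400 to 900 mm from the base axis. Payload 5.6 kg.
Tool frame: the origin (TCP) lies midway between the tips of the shut fingers; the grasp point (between the pads) lies 19 mm behind it; z points along the fingers, y is the line along which they close (so a half turn about z gives the same grasp; the last joint's range is limited). The gripper opens to 92 mm and grips with 3 to 60 N. Pads are 20 mm wide; open, the fingers measure 128 mm over their backs; the gripper's body (75 mm by 189 mm) begins 69 mm behind the grasp point.
Start: joints at [-1.335, 0.468, -0.012, 1.603, 0.006, 1.071, -0.056], TCP at [178.924, 624.897, 180.792] pointing down, gripper open.
Joint ranges: [-2.53, 2.53], [-0.31, 2.02], [-1.57, 1.55], [0.28, 2.44], [-1.29, 4.43], [0.15, 1.84], [-2.92, 2.92]. Speed limits (rad/s): [2.57, 2.57, 3.14, 3.14, 3.14, 3.14, 3.14].

## Interface

Orientations are given as a rotation vector (axis times angle).
In Python, from cell import robot, grip, kin, viewer gives the robot as it stands. Calls block until the motion is done:
- robot.movep(position, orientation): joint-space move of the TCP to a pose.
- robot.servo_line(position, feed=150, rotation=None): straight line of the TCP; rotation=None keeps the orientation; feed is the mean speed in mm/s.
- robot.goto_joints(angles): joint-space move.
- grip(opening, newtons=None): opening from 0.0 (shut) to 1.0 (fully open); newtons is the grip in N (None keeps the last); returns when the fingers have stopped.
- robot.hold(seconds).
- kin.ik(position, orientation): joint angles nearest the present ones, or None.
- robot.observe(): the state.
- viewer.read_camera(name): name is "scene" or "side" or "wrist"; returns the picture (384x512x3 uint8, red, green, blue); there is no depth.
- viewer.camera_info(name): a dict with "camera_matrix" (3x3 intrinsics, pixels), "k1" (the pictures are not rectified: a ray, as slopes to the right and down, at radius r is drawn at 1 + k1 r^2 times it, then the intrinsics apply), "R" (3x3) and "t" (3): a world point X has camera coordinates R X + t. Camera axes: x right, y down, z forward; pixel columns grow to the right and rows downward; lengths in mm; the calibration is good to about 2 mm. A picture is of the moment at which its call begins: read the wrist's pose just before it. camera_info takes no time and is no camera call; for the wrist camera it gives the pose at the moment of the call.
A pose or a line that the arm cannot do raises robot.IKError and nothing moves.
- robot.job_done(): hands the job in; it is judged then, once.
Trained networks look in the newest picture that a camera, given by its name, has taken for a name from the list of things; names that differ only in an ending like _2 or _b are one class to them, and where a whole thing is asked for, a point or a joint stands for the part that bears it (a point fixed in the world has none). Each returns a list of dicts, best first, with "confidence" (0 to 1); they miss things now and then, are a little off and sometimes report something else, mostly with a low value. They report only what shows in the picture. A call takes as long as a camera call. They do not tell look-alikes from the thing itself.
- viewer.silhouettes(name, camera): "mask" (384x512 bool, what is visible of it).
- viewer.pinpoint(name, camera): "at" ([x, y, z] in mm, in the coordinates of the camera as it stood for that picture, good to about 4 mm: a listed point, or the origin of a listed thing).
The state is a dict: "t": time; "joints": joint angles; "joint_velocities": joint speeds; "joint_torque": joint torques, N m; "tcp_pos": TCP position; "tcp_rot": TCP orientation; "contact_force": force on the tool from outside, world axes, zero at the start; "wrist_torque": the same for the moment, N m; "grip_width": opening from 0.0 (shut) to 1.0 (fully open); "grip_force": force on a finger pad.
Only numpy, scipy, OpenCV 4.12 (cv2) and the standard library are available. Lean on these libraries where they do the work, as an engineer would, in place of code of your own. Each camera call takes 0.05 s, during which the arm holds its last target. There are 200 camera calls.

## Working session

There is one attempt and no reset: what is moved stays moved. The work goes in short steps, each a Python script; the robot and the scene stay as the last script left them, time stands still between calls to the robot, and variables do not carry over. Pictures are saved under pics/ and viewed, at most 15 in all, crops included, and the job is handed in when it is done.

```bash
ls; mkdir -p pics; cat > h.py <<'E'
import numpy as np, cv2
from scipy.spatial.transform import Rotation as R
from cell import robot, grip, kin, viewer
def shot(cam,fn=None):
    info=viewer.camera_info(cam); im=viewer.read_camera(cam)
    if fn: cv2.imwrite('pics/'+fn,im[:,:,::-1])
    return im,info
def toworld(info,p): return np.array(info['R']).T@(np.array(p)-np.array(info['t']))
def ray(info,px):
    K=np.array(info['camera_matrix']); d=np.linalg.inv(K)@[px[0],px[1],1]; u=d[:2].copy(); s=u.copy()
    for _ in range(30): s=u/(1+info['k1']*(s@s))
    Rm=np.array(info['R']); o=-Rm.T@np.array(info['t']); return o,Rm.T@np.array([s[0],s[1],1])
def onz(info,px,z):
    o,d=ray(info,px); return o+d*(z-o[2])/d[2]
def proj(info,X):
    c=np.array(info['R'])@np.array(X)+np.array(info['t']); s=c[:2]/c[2]; s=s*(1+info['k1']*(s@s))
    return (np.array(info['camera_matrix'])@[s[0],s[1],1])[:2]
E
python3 - <<'E'
from h import *
np.set_printoptions(precision=1,suppress=True)
a=[]
for c in ['scene','side']:
    im,i=shot(c); a.append(im)
    o,d=ray(i,(256,192)); print(c,o,d,i['camera_matrix'][0][0],i['k1'])
    for n in ['board_red','label_red','bay_red','board_yellow','label_yellow','bay_yellow','board_blue','label_blue','bay_blue','rack','feeder','scanner','nose','mat','tin','hammer','brush']:
        for r in viewer.pinpoint(n,c): 
            if r['confidence']>.2: w=toworld(i,r['at']); print(n,w,proj(i,w).round(),round(r['confidence'],2))
    cv2.imwrite('pics/%s0.png'%c,cv2.resize(im,(800,600))[:,:,::-1])
print(robot.observe()['t'])
E
```

```text
pics
scene [1181.7  852.3 1313.6] [-0.4 -0.5 -0.7] 498.9632746506794 -0.10428383777254464
board_yellow [424.4 330.2  10. ] [350. 263.] 0.89
board_yellow [492.9 322.3   2. ] [332. 275.] 0.69
label_yellow [ 427.  -306.8   -0.8] [229. 157.] 0.46
bay_yellow [620.5 -43.7  16.9] [228. 221.] 0.65
board_blue [255.7 296.2   3.5] [378. 231.] 0.98
board_blue [630.1  99.9  21.3] [253. 249.] 0.62
label_blue [543.5 316.5  62.9] [321. 271.] 0.83
label_blue [251.  292.8  66.4] [381. 217.] 0.56
bay_blue [ 609.2 -177.9   22.9] [208. 195.] 0.9
rack [630.4 -38.9   3.4] [227. 226.] 0.89
feeder [494.8 323.4   2.5] [332. 275.] 0.8
feeder [508.9  34.9  15.1] [269. 219.] 0.56
scanner [432.3  56.7  -1.8] [291. 215.] 0.71
nose [507.5  36.1  13. ] [270. 220.] 0.67
mat [ 427.7 -308.3    0.9] [228. 157.] 0.9
tin [ 490.9 -173.3    3. ] [236. 184.] 0.59
hammer [710.9 354.   -2.6] [285. 323.] 0.78
side [-286.4 -880.6 1395.6] [ 0.4  0.5 -0.8] 490.7027347234372 -0.10428086490450438
board_red [629.8 -39.7  -1.1] [288. 187.] 0.37
bay_red [632.7  93.9  18.6] [265. 164.] 0.61
bay_red [614.4 -42.3  24.3] [286. 185.] 0.46
b
[... 228 characters left out ...]
185.] 0.69
board_blue [549.3 313.9   5.8] [214. 146.] 0.61
label_blue [542.6 314.7  56.1] [212. 138.] 0.92
label_blue [628.6 -38.5   0.6] [288. 187.] 0.66
label_blue [250.7 293.9  63. ] [153. 175.] 0.61
label_blue [ 605.9 -178.3   22.9] [310. 208.] 0.38
bay_blue [ 602.9 -178.2   22.5] [309. 208.] 0.63
rack [628.4 -41.6   1. ] [288. 187.] 0.72
feeder [492.1 324.6  -4.8] [201. 153.] 0.81
scanner [427.   57.3  -5.3] [231. 200.] 0.92
nose [504.4  35.6  19.2] [250. 188.] 0.57
mat [ 429.  -311.4   -3.2] [301. 262.] 0.79
mat [ 484.8 -180.    -1.5] [286. 230.] 0.67
tin [ 487.2 -179.4   -4.3] [286. 230.] 0.69
hammer [713.4 358.6  -0.1] [238. 125.] 0.8
brush [ 645.2 -450.3   -3.8] [373. 253.] 0.78
1.8
```

View pics/scene0.png

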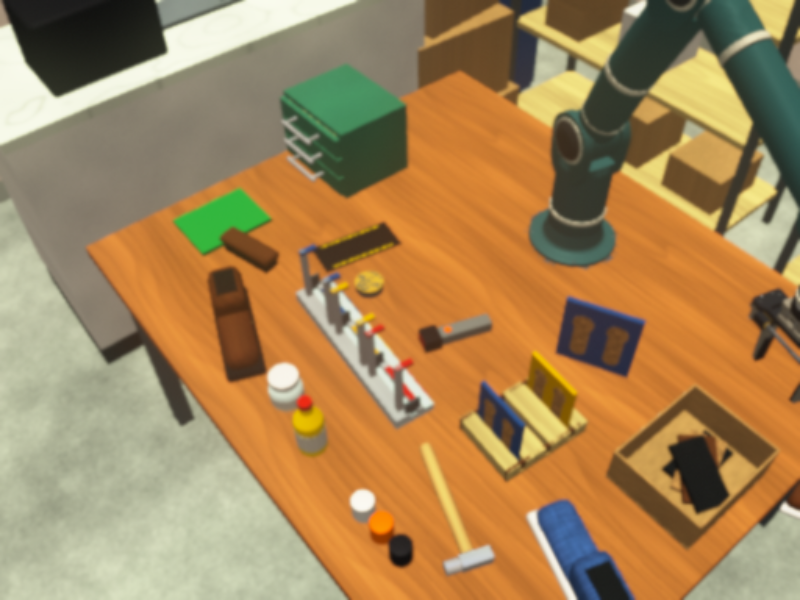

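View pics/side0.png

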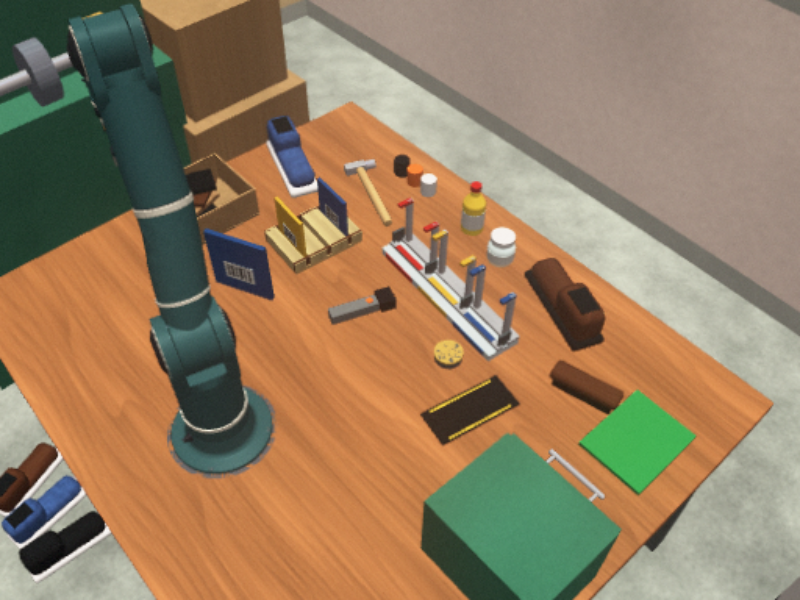

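Boards present: yellow, (267,186 of the 384-row side view ≈ feeder left slot, world 424,327) and blue in the feeder (world 548,315). The larger blue board, standing on the table at (256,296), is the look-alike. Red is absent. Next are close looks with the wrist camera.

```bash
cat >> h.py <<'E'
np.set_printoptions(precision=2,suppress=True)
def ori(yaw,tilt=0,flip=1):
    "board frame yaw (x dir), top tipped tilt rad to -x; tool z = -board z, tool y = flip*board x"
    B=(R.from_euler('z',yaw)*R.from_euler('y',-tilt)).as_matrix()
    x,y,z=B.T; ty=flip*x; tz=-z
    return R.from_matrix(np.array([np.cross(ty,tz),ty,tz]).T)
E
python3 - <<'E'
from h import *
o=robot.observe(); print(R.from_rotvec(o['tcp_rot']).as_matrix(),o['contact_force'])
for f in (1,-1):
    for p,y in (([490,320,380],-.1),([425,325,140],-.1),([549,314,140],-.1),([615,-42,150],-.1),([605,-178,150],-.1)):
        for t in (0,.33): print(f,p,t,kin.ik(p,ori(y,t,f).as_rotvec()))
E
```

```text
[[-0.96  0.28  0.  ]
 [ 0.28  0.96 -0.  ]
 [-0.   -0.   -1.  ]] [-0.29  0.33  1.14]
1 [490, 320, 380] 0 [-0.98  0.23  0.43  1.52 -0.09  1.42 -0.65]
1 [490, 320, 380] 0.33 [-1.15  0.05  0.38  1.74  0.25  1.15 -0.96]
1 [425, 325, 140] 0 [-1.03  0.33  0.39  1.94 -0.16  0.9  -0.67]
1 [425, 325, 140] 0.33 [-1.27  0.23  0.42  2.14  0.31  0.63 -1.21]
1 [549, 314, 140] 0 [-0.88  0.5   0.41  1.71 -0.23  0.99 -0.48]
1 [549, 314, 140] 0.33 [-1.1   0.38  0.48  1.95  0.1   0.61 -0.84]
1 [615, -42, 150] 0 [-0.49  0.5   0.68  1.75 -0.37  1.01  0.23]
1 [615, -42, 150] 0.33 [-0.62  0.33  0.74  2.05 -0.4   0.54  0.26]
1 [605, -178, 150] 0 [-0.45  0.64  1.    1.73 -0.6   1.11  0.64]
1 [605, -178, 150] 0.33 [-0.29  0.34  0.67  2.01 -0.52  0.59  0.62]
-1 [490, 320, 380] 0 [-0.57  0.23 -0.08  1.49  0.02  1.42  2.39]
-1 [490, 320, 380] 0.33 [-0.75  0.07 -0.05  1.71  0.28  1.16  2.16]
-1 [425, 325, 140] 0 [-0.53  0.34 -0.22  1.91  0.09  0.9   2.24]
-1 [425, 325, 140] 0.33 [-0.79  0.23 -0.12  2.11  0.5   0.68  1.76]
-1 [549, 314, 140] 0 [-0.42  0.49 -0.2   1.67  0.11  0.99  2.38]
-1 [549, 314, 140] 0.33 [-0.62  0.36 -0.11  1.92  0.45  0.68  2.  ]
-1 [615, -42, 150] 0 [-0.83  0.85  1.34  1.77 -0.87  1.27 -2.49]
-1 [615, -42, 150] 0.33 [-1.    0.64  1.36  2.07 -1.    0.8  -2.36]
-1 [605, -178, 150] 0 [-0.59  0.87  1.34  1.73 -0.89  1.29 -2.28]
-1 [605, -178, 150] 0.33 [-0.71  0.68  1.35  2.03 -1.09  0.91 -2.05]
```

```bash
python3 - <<'E'
from h import *
names={'F':['board_yellow','board_blue','label_yellow','label_blue','feeder'],'Y':['bay_yellow','bay_blue','rack','scanner','nose'],'B':['bay_yellow','bay_blue','rack','scanner','nose'],'M':['mat']}
ims=[]
for k,p,y in (('F',[470,320,400],-.1),('Y',[560,-40,400],-.09),('B',[560,-170,400],-.09),('M',[420,-290,400],-.09)):
    try: robot.movep(p,ori(y).as_rotvec())
    except robot.IKError: print('ik',k); continue
    robot.hold(.3); im,i=shot('wrist'); ims.append(im)
    np.savez('pics/w%s.npz'%k,im=im,**{a:np.array(i[a]) for a in ('camera_matrix','k1','R','t')})
    if k=='F': print(ray(i,(256,192)))
    for n in names[k]:
        for r in viewer.pinpoint(n,'wrist'):
            if r['confidence']>.3: w=toworld(i,r['at']); print(k,n,w,proj(i,w).round(),round(r['confidence'],2))
cv2.imwrite('pics/w0.png',cv2.resize(np.vstack([np.hstack(ims[:2]),np.hstack(ims[2:4])]),(800,600))[:,:,::-1])
print(robot.observe()['t'])
E
```

```text
(array([477.42, 387.09, 603.15]), array([-0.02, -0.23, -0.97]))
F board_yellow [424.31 324.18   7.82] [228. 151.] 0.63
F board_blue [550.56 320.4   10.76] [301. 146.] 0.76
F board_blue [258.14 298.85  -3.85] [141. 174.] 0.69
F label_yellow [422.44 330.54  63.37] [224. 151.] 0.67
F label_blue [547.21 320.05  57.91] [303. 150.] 0.96
F label_blue [715.44 353.93   0.77] [391. 118.] 0.47
F feeder [489.84 326.21   0.43] [266. 146.] 0.85
Y bay_yellow [621.09 -43.1   21.  ] [290. 151.] 0.91
Y bay_blue [ 607.71 -174.85   18.71] [287. 224.] 0.61
Y bay_blue [635.67  95.35  19.04] [293.  66.] 0.47
Y rack [635.01 -37.86  -2.43] [296. 146.] 0.76
Y scanner [432.75  52.98  -2.  ] [177. 104.] 0.63
Y nose [507.69  32.18  14.35] [220. 112.] 0.7
B bay_yellow [620.79 -40.71  18.96] [284.  71.] 0.89
B bay_blue [ 609.42 -172.76   23.66] [283. 152.] 0.84
B rack [634.33 -37.57  -1.06] [291.  70.] 0.79
B scanner [430.45  57.33  -1.53] [166.  25.] 0.94
B nose [507.48  32.92  19.07] [211.  32.] 0.9
M mat [ 430.24 -307.25    1.16] [261. 160.] 0.88
8.4667
```

View pics/w0.png

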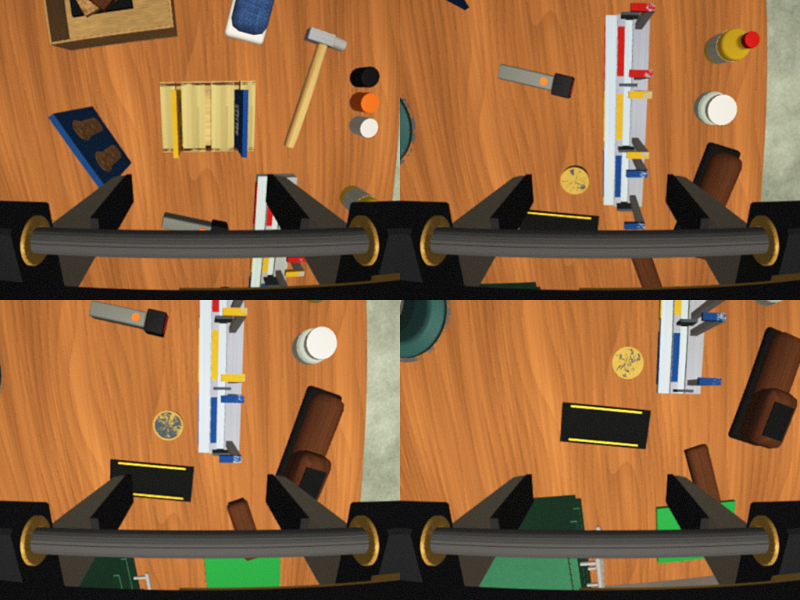

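```bash
cat > ov.py <<'E'
from h import *
def load(k):
    d=np.load('pics/w%s.npz'%k); return d['im'].copy(),{a:d[a] for a in ('camera_matrix','k1','R','t')}
def crop(k,boxes,x0,y0,w,h,s):
    im,i=load(k); im=cv2.resize(im[y0:y0+h,x0:x0+w],None,fx=s,fy=s,interpolation=cv2.INTER_CUBIC)
    for (ox,oy,yaw,xs,ys,z,c) in boxes:
        M=R.from_euler('z',yaw).as_matrix()
        pts=[proj(i,M@[x,y,0]+[ox,oy,z]) for x,y in ((xs[0],ys[0]),(xs[1],ys[0]),(xs[1],ys[1]),(xs[0],ys[1]))]
        pts=((np.array(pts)-[x0,y0]+.5)*s-.5)
        cv2.polylines(im,[np.round(pts*16).astype(np.int32)],True,c,1,cv2.LINE_AA,4)
    return im
def rack(ox,oy,yaw):
    L=[(ox,oy,yaw,(-48,42),(-210,210),28,(255,0,255))]
    for k in (0,-136):
        L+=[(ox,oy,yaw,(-8,8),(k-65,k+65),28,(0,255,0))]
        for a in (45,-57): L+=[(ox,oy,yaw,(-12,12),(k+a,k+a+12),163,(0,255,255))]
    return L
E
python3 - <<'E'
from ov import *
F=(491.5,324); fy=-.09
fb=[(*F,fy,(-100,100),(-75,75),36,(255,0,255))]+[(*F,fy,(x-4.5,x+4.5),(-60,60),z,(0,255,255)) for x in (-62,62) for z in (36,140)]
a=crop('Y',rack(619,-42,-.094),240,90,130,95,3)
b=crop('B',rack(619,-42,-.094),240,60,130,140,3)[:,:]
c=crop('F',fb,190,90,150,120,2.6)
m=crop('M',[(429.5,-308.5,-.09,(-100,100),(-45,45),3,(0,255,0))],195,120,130,60,3)
W=400;C=np.zeros((600,800,3),np.uint8)
for im,x,y in ((a,0,0),(c,400,0),(b[:288],0,290),(m,400,320)):
    im=im[:600-y,:800-x]; C[y:y+im.shape[0],x:x+im.shape[1]]=im
cv2.imwrite('pics/ov.png',C[:,:,::-1])
E
```

```text
(no output)
```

View pics/ov.png

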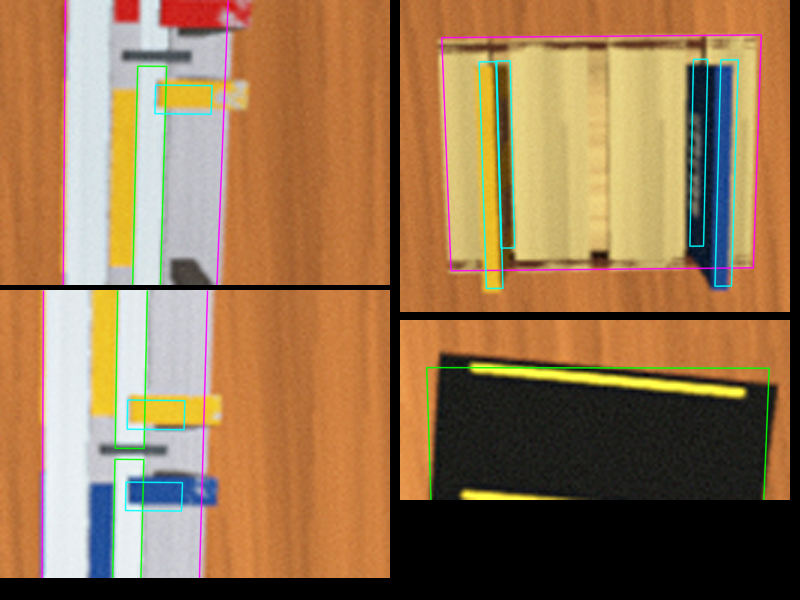

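The overlay agrees: rack base, slot strip and hooks fit at bay_yellow ≈ (619,-41), yaw -0.094. The feeder and both board tops fit within about 1 mm. The mat is rotated to a yaw of about -0.19. Now racking yellow.

```bash
cat > act.py <<'E'
from h import *
Lg=86.0   # TCP to board's lower edge
RY=-.094; M=R.from_euler('z',RY).as_matrix()
BY=np.array([619,-41,20.]); BAY={'yellow':BY,'blue':BY+M@[0,-136,0]}
def tcp_for(org,yaw,tilt):
    o=ori(yaw,tilt); return np.array(org)-Lg*o.as_matrix()[:,2], o.as_rotvec()
def force(): return np.array(robot.observe()['contact_force'])
def pick(x,y,yaw):
    grip(.55,40)
    p,r=tcp_for([x,y,10],yaw,0)
    robot.movep(p+[0,0,120],r); robot.servo_line(p,feed=150)
    grip(0,40); print('width mm',robot.observe()['grip_width']*92,robot.observe()['grip_force'])
    robot.servo_line(p+[0,0,30],feed=60); robot.servo_line(p+[0,0,170],feed=200)
def pre(col,tilt=.31,s=200):
    z=ori(RY,tilt).as_matrix()[:,2]
    p,r=tcp_for(BAY[col]-z*s,RY,tilt); robot.movep(p,r)
def slide(col,s0,s1,tilt=.31,d=(0,0,0),feed=100):
    z=ori(RY,tilt).as_matrix()[:,2]; p,r=tcp_for(BAY[col]+np.array(d)-z*s1,RY,tilt); robot.servo_line(p,feed=feed,rotation=r)
E
python3 - <<'E'
from act import *
M_=R.from_euler('z',-.09).as_matrix(); x,y=(np.array([491.5,324,0])+M_@[-62,0,0])[:2]
pick(x,y,-.09)
pre('yellow'); slide('yellow',200,60); robot.hold(.3)
o=robot.observe(); print(o['t'],o['contact_force'],o['grip_width']*92,o['tcp_pos'])
im,i=shot('wrist'); a,_=shot('side'); b,_=shot('scene')
for c in ('scene','side'):
    pass
C=np.hstack([im[:300],np.zeros((300,1,3),np.uint8)])
a=cv2.resize(a[120:240,210:340],None,fx=2.5,fy=2.5); b=cv2.resize(b[150:270,170:300],None,fx=2.5,fy=2.5)
C=np.vstack([cv2.resize(im,(400,300)),a[:300,:325] if 0 else cv2.resize(a,(400,300))]); C=np.hstack([C,np.vstack([cv2.resize(b,(400,300)),np.zeros((300,400,3),np.uint8)])])
cv2.imwrite('pics/y1.png',C[:,:,::-1])
E
```

```text
width mm 8.612166881651879 39.96836185455322
17.925 [ 0.11  0.05 -1.51] 8.365433278904185 [574.75 -36.69 159.32]
```

View pics/y1.png

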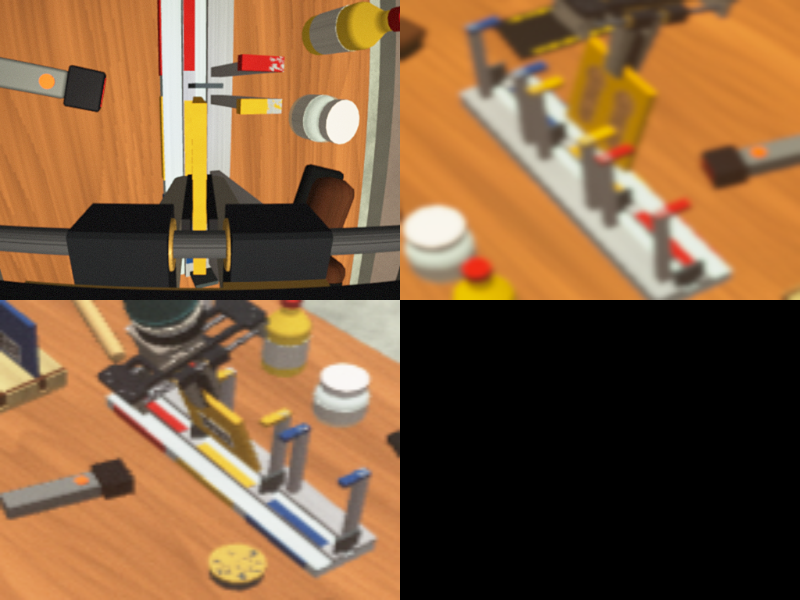

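Gripped at 8.6 mm. The board hangs tipped in front of the yellow hooks, with its foot over the white slot strip behind the yellow paint. Next I lower it by feel.

```bash
cat >> act.py <<'E'
def insert(col,tilt=.31):
    slide(col,60,14,feed=60); robot.hold(.2); f0=force(); s=14
    while s>1.5:
        s-=1.5; slide(col,0,s,feed=15); robot.hold(.1); f=force()-f0
        if np.linalg.norm(f)>3: break
    print('s',s,'df',f,'w',robot.observe()['grip_width']*92,'lag',robot.observe()['tcp_pos']-tcp_for(BAY[col]-ori(RY,tilt).as_matrix()[:,2]*s,RY,tilt)[0])
    return s,f0
def straighten(col,h=2.,tilt=.31,d=(0,0,0),n=8):
    f0=force()
    for t in np.linspace(tilt,0,n+1):
        p,r=tcp_for(BAY[col]+[0,0,h]+np.array(d),RY,t); robot.servo_line(p,feed=25,rotation=r); robot.hold(.05)
        f=force()-f0; print(round(t,2),f)
        if np.linalg.norm(f)>12: print('STOP'); return t
    return 0
E
python3 - <<'E'
from act import *
insert('yellow'); print(robot.observe()['t'])
E
```

```text
s 9.5 df [-2.48  0.67  8.06] w 8.52629074862488 lag [ 0.9  -0.05  1.06]
20.2417
```

```bash
python3 - <<'E'
from act import *
slide('yellow',0,16,feed=40); robot.hold(.2)
def draw(cam,x0,y0,w,h,s):
    im,i=shot(cam); im=cv2.resize(im[y0:y0+h,x0:x0+w],None,fx=s,fy=s,interpolation=cv2.INTER_CUBIC)
    def poly(P,c):
        pts=(np.array([proj(i,p) for p in P])-[x0,y0]+.5)*s-.5
        cv2.polylines(im,[np.round(pts*16).astype(np.int32)],True,c,1,cv2.LINE_AA,4)
    for z,c in ((8,(0,255,0)),(0,(255,0,255))):
        poly([BAY['yellow']+M@[x,y,z] for x,y in ((-8,-65),(8,-65),(8,65),(-8,65))],c)
    o=robot.observe(); T=R.from_rotvec(o['tcp_rot']).as_matrix(); org=o['tcp_pos']+Lg*T[:,2]
    bx=T[:,1]; by=np.cross(-T[:,2],bx)
    for zz in (0,130): poly([org+bx*x+by*y-T[:,2]*zz for x,y in ((-4.5,-60),(4.5,-60),(4.5,60),(-4.5,60))],(0,255,255))
    return im
a=draw('side',230,150,100,75,4); b=draw('wrist',210,60,100,75,4); c=draw('scene',195,180,100,75,4)
C=np.zeros((600,800,3),np.uint8); C[:300,:400]=a; C[:300,400:]=b; C[300:,:400]=c
cv2.imwrite('pics/y2.png',C[:,:,::-1])
E
```

```text
(no output)
```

View pics/y2.png

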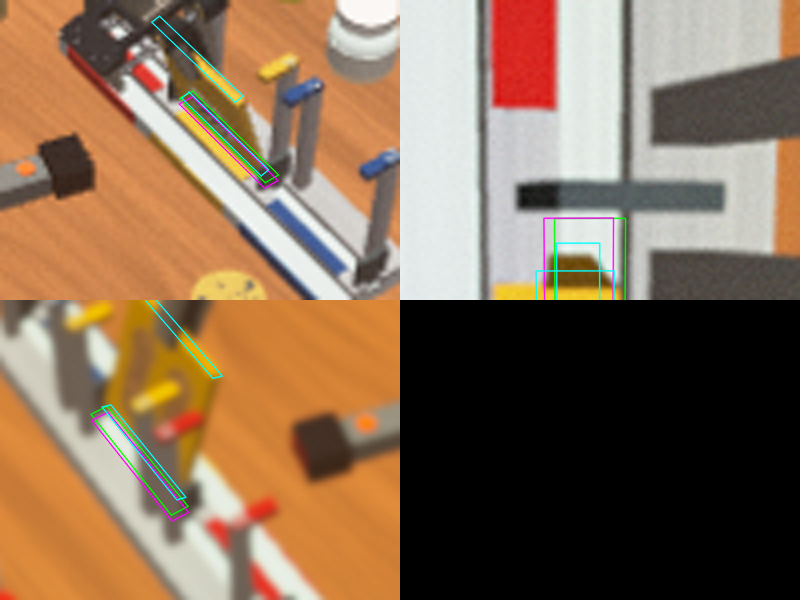

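The wrist crop at (555–628) shows the slot strip about where it was predicted, possibly 1 mm further back. The foot seems to have touched a rim, so I search in small x offsets by feel.

```bash
cat >> act.py <<'E'
def probe(col,dx,s0=14,s1=3.,lim=4,tilt=.31):
    d=M@[dx,0,0]; slide(col,0,s0,tilt,d,feed=40); robot.hold(.2); f0=force(); s=s0
    while s>s1:
        s-=1; slide(col,0,s,tilt,d,feed=20); robot.hold(.06); f=force()-f0
        if np.linalg.norm(f)>lim: break
    o=robot.observe(); z=o['tcp_pos']+Lg*R.from_rotvec(o['tcp_rot']).as_matrix()[:,2]-BAY[col]
    print('dx',dx,'s',s,'df',f,'org(bay)',M.T@z,'w',o['grip_width']*92); return s
E
python3 - <<'E'
from act import *
for dx in (2,4,-2,0):
    if probe('yellow',dx)<6: break
print(robot.observe()['t'])
E
```

```text
dx 2 s 3 df [ 0.79  0.   -0.62] org(bay) [1.08 0.02 2.83] w 8.490614672037067
24.7417
```

```bash
sed -i 's/^BY=.*/BY=np.array([621,-41.2,20.]);/; s/^RY=.*/RY=-.094; M=R.from_euler("z",RY).as_matrix()/' act.py; sed -i 's/^BY=np.array(\[621,-41.2,20.\]);$/BY=np.array([621,-41.2,20.]); BAY={"yellow":BY,"blue":BY+M@[0,-136,0]}/' act.py; grep -n "BY\|RY=" act.py
python3 - <<'E'
from act import *
t=straighten('yellow',h=2.5)
o=robot.observe(); print(o['t'],o['tcp_pos'],o['grip_width']*92)
E
```

```text
3:RY=-.094; M=R.from_euler("z",RY).as_matrix()
4:BY=np.array([621,-41.2,20.]); BAY={"yellow":BY,"blue":BY+M@[0,-136,0]}
0.31 [-0.   -1.19  1.12]
0.27 [-0.34 -0.34  0.8 ]
0.23 [-0.47 -0.89  1.26]
0.19 [ 0.07 -0.87  0.46]
0.16 [ 0.26 -0.12  0.37]
0.12 [-0.81 -0.89  1.67]
0.08 [-0.54 -0.6   1.86]
0.04 [-0.05  0.16  1.15]
0.0 [-0.36 -0.2   0.94]
27.7083 [620.55 -41.28 108.28] 8.501736451260122
```

Upright with no contact forces. Next I lower it to the floor, release and check.

```bash
cat >> act.py <<'E'
def release(col):
    p,r=tcp_for(BAY[col]+[0,0,2.5],RY,0); f0=force()
    for h in (1.5,.5,-.5):
        robot.servo_line(p+[0,0,h-2.5],feed=10); robot.hold(.1)
        if (force()-f0)[2]>3: break
    print('rel h',h,force()-f0)
    grip(.22); robot.hold(.3); q=robot.observe()['tcp_pos']
    robot.servo_line(q+[0,0,60],feed=60); robot.servo_line(q+[0,0,200],feed=250); print(robot.observe()['t'],force())
def look3(fn,col):
    "side/scene/wrist crops"
    P=[]
    for c in ('side','scene','wrist'):
        im,i=shot(c); u,v=proj(i,BAY[col]+[0,0,60]).astype(int); u=np.clip(u,75,437);v=np.clip(v,56,328)
        P.append(cv2.resize(im[v-56:v+56,u-75:u+75],(400,300),interpolation=cv2.INTER_CUBIC))
    P.append(P[0]*0); cv2.imwrite('pics/'+fn,np.vstack([np.hstack(P[:2]),np.hstack(P[2:])])[:,:,::-1])
E
python3 - <<'E'
from act import *
release('yellow'); look3('y3.png','yellow')
for c in ('side','scene'):
    shot(c); i=viewer.camera_info(c)
    for n in ('board_yellow','label_yellow','scanner'):
        for r in viewer.pinpoint(n,c):
            if r['confidence']>.3: print(c,n,toworld(i,r['at']),r['confidence'])
E
```

```text
rel h -0.5 [1.31 0.24 5.61]
31.2917 [-0.34 -0.69 -0.79]
side board_yellow [615.11 -44.86  19.2 ] 0.56
side label_yellow [609.74 -39.    70.45] 0.63
side scanner [429.81  56.62  -3.16] 0.62
scene board_yellow [617.56 -42.69  19.29] 0.62
scene label_yellow [610.02 -38.95  71.74] 0.54
scene label_yellow [548.75 315.63   7.08] 0.35
scene scanner [431.62  57.31  -1.07] 0.91
```

View pics/y3.png

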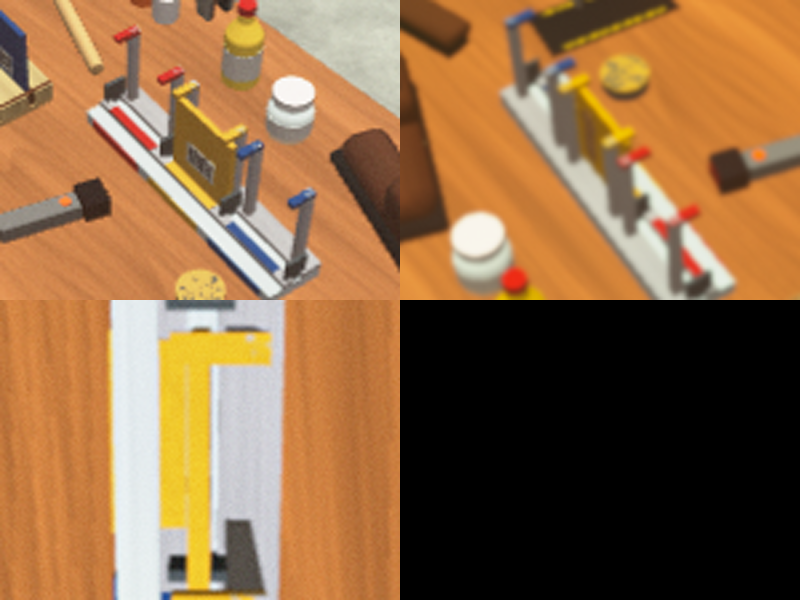

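Yellow stands upright under its hooks with the label to the front. Now blue.

```bash
python3 - <<'E'
from act import *
M_=R.from_euler('z',-.09).as_matrix(); x,y=(np.array([491.0,324,0])+M_@[62,0,0])[:2]
pick(x,y,-.09)
pre('blue'); slide('blue',200,60); robot.hold(.2)
print(force())
for dx in (0,2,-2):
    if probe('blue',dx)<6: break
print(dx,robot.observe()['t'])
E
```

```text
width mm 8.636995315720867 39.97990965843201
[-0.61 -0.1  -1.66]
dx 0 s 3 df [ 0.28 -0.24  1.33] org(bay) [-0.91  0.01  2.84] w 8.15237461593861
0 45.4333
```

```bash
python3 - <<'E'
from act import *
if straighten('blue',h=2.5)==0:
    release('blue')
    robot.movep([500,60,330],ori(-.27+np.pi/2,0,-1).as_rotvec()) if kin.ik([500,60,330],ori(-.27+np.pi/2,0,-1).as_rotvec()) is not None else print('noik',kin.ik([500,60,330],ori(-.27+np.pi/2).as_rotvec()))
    look3('b1.png','blue')
E
```

```text
0.31 [ 1.01 -0.1   0.03]
0.27 [ 0.41  0.38 -1.63]
0.23 [ 0.67 -0.08  0.42]
0.19 [1.23 0.45 0.9 ]
0.16 [ 1.05 -0.66 -0.27]
0.12 [ 0.79 -0.04  0.45]
0.08 [0.1  0.64 0.31]
0.04 [-0.33  0.17  0.86]
0.0 [-0.51 -0.04 -0.88]
rel h -0.5 [0.43 0.65 7.04]
51.9833 [ 0.08  0.43 -0.82]
```

View pics/b1.png

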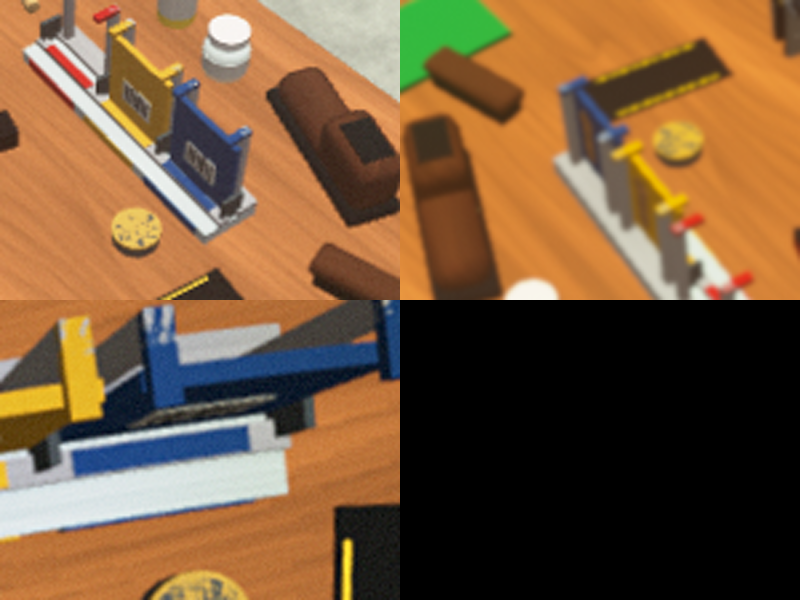

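Both boards are racked. Locating the scanner from close by, and checking reachability of the later poses.

```bash
cat >> act.py <<'E'
def scan_ori(yaw): return ori(yaw+np.pi/2,0,-1).as_rotvec()
E
python3 - <<'E'
from act import *
for p,y in (([430,57,20],-.27),([455,-20,75],RY),([443,-158,75],RY),([430,-310,20],-.19),([430,-310,20],np.pi-.19)): print(kin.ik(p,scan_ori(y)))
robot.movep([440,10,300],scan_ori(-.27)); robot.hold(.3)
im,i=shot('wrist'); 
for n in ('scanner','nose'):
    for r in viewer.pinpoint(n,'wrist')[:2]: w=toworld(i,r['at']); print(n,w,proj(i,w),r['confidence'])
m=viewer.silhouettes('scanner','wrist')[0]; print(m['confidence'],m['mask'].sum())
ys,xs=np.nonzero(m['mask']); P=np.array([onz(i,(x,y),28)[:2] for x,y in zip(xs,ys)])
c,s,a=cv2.minAreaRect(P.astype(np.float32)); print(c,s,a)
V=np.linalg.eigh(np.cov(P.T))[1][:,1]; print('yaw',np.arctan2(V[1],V[0]),P.mean(0))
cv2.drawContours(im:=im.copy(),cv2.findContours(m['mask'].astype(np.uint8),0,1)[0],-1,(0,255,0),1)
cv2.imwrite('pics/s1.png',im[:,:,::-1])
E
```

```text
[-0.83  0.46  0.74  2.27 -0.56  0.6  -1.5 ]
[-0.82  0.43  0.96  2.2  -0.52  0.76 -1.17]
[-0.56  0.5   1.05  2.17 -0.61  0.81 -0.79]
[-0.17  0.71  0.98  2.05 -0.82  0.83 -0.46]
[ 1.47  1.05 -1.33  1.95  1.14  1.19  1.04]
scanner [407.81  89.29  -3.36] [210.5  192.91] 0.66
nose [481.72  67.15  20.67] [207.89 143.8 ] 0.88
nose [615.47 -38.4   71.43] [254.44  16.  ] 0.43
0.59 2543
(411.99456787109375, 88.72916412353516) (48.26120376586914, 157.98182678222656) 73.31072235107422
yaw 2.8045591404190193 [428.13  84.73]
```

View pics/s1.png

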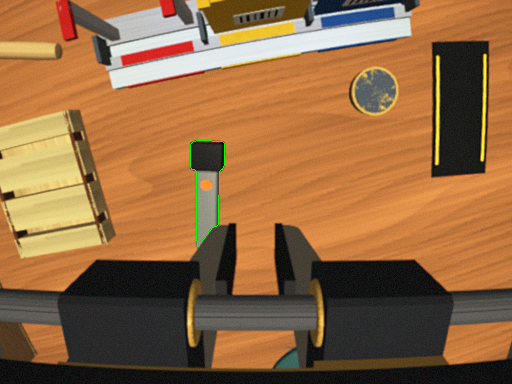

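The scanner has been knocked: origin now ≈ (408,89.5), yaw ≈ -0.29, seen at pixel (207,193) with the nose at (208,144). Picking it up.

```bash
python3 - <<'E'
from act import *
yaw=-.29; g=10; c=np.array([408.3,89.6,0]); u=np.array([np.cos(yaw),np.sin(yaw),0])
p=c+g*u+[0,0,5]; print(kin.ik(p,scan_ori(yaw)))
grip(.7,30); robot.movep(p+[0,0,90],scan_ori(yaw)); robot.hold(.2)
robot.servo_line(p,feed=100); robot.hold(.1); print(force()); grip(0,30)
o=robot.observe(); print(o['grip_width']*92,o['tcp_pos'],o['contact_force'])
robot.servo_line(p+[0,0,70],feed=80); robot.hold(.2)
o=robot.observe(); print(o['t'],o['grip_width']*92,o['contact_force'])
# move to a viewing pose before the yellow label (stand-off 150)
lab=BAY['yellow']+M@[-4.5,0,0]+[0,0,50]
T=R.from_rotvec(o['tcp_rot']).as_matrix()
q=lab+M@[-150-80+g,0,0]; q[2]=110; robot.movep(q,scan_ori(RY)); robot.hold(.3)
A=[]
for cam,n in (('wrist',1),('side',1),('scene',1)):
    im,i=shot(cam)
    for k in ('scanner','nose','label_yellow','label_blue'):
        for r in viewer.pinpoint(k,cam)[:1]: print(cam,k,toworld(i,r['at']),round(r['confidence'],2))
    if cam!='wrist': u_,v_=proj(i,q).astype(int); im=im[v_-60:v_+60,u_-80:u_+80]
    A.append(cv2.resize(im,(400,300),interpolation=cv2.INTER_CUBIC))
A.append(A[0]*0); cv2.imwrite('pics/s2.png',np.vstack([np.hstack(A[:2]),np.hstack(A[2:])])[:,:,::-1])
print('expected nose',lab+M@[-150,0,0],'tcp',robot.observe()['tcp_pos'])
E
```

```text
[-0.65  0.42  0.43  2.27 -0.36  0.51 -1.79]
[-0.03  0.97  0.88]
0.8018797268530485 [417.88  86.77   5.  ] [ 0.31 -0.31  0.06]
60.4583 0.1834484360334939 [0.24 0.57 0.98]
wrist scanner [408.02  88.76  -2.07] 0.71
wrist nose [480.16  67.96  18.04] 0.67
side scanner [405.28  92.43  -3.34] 0.64
side nose [629.46 -40.88   1.27] 0.71
side label_yellow [610.33 -39.89  67.57] 0.91
side label_blue [ 598.16 -179.32   66.02] 0.96
scene scanner [407.01  87.1    0.19] 0.63
scene nose [485.4   70.44  15.98] 0.82
scene label_yellow [609.41 -43.63  69.22] 0.79
scene label_blue [ 601.27 -173.9    69.92] 0.83
expected nose [467.18 -26.7   70.  ] tcp [397.49 -20.13 110.01]
```

View pics/s2.png

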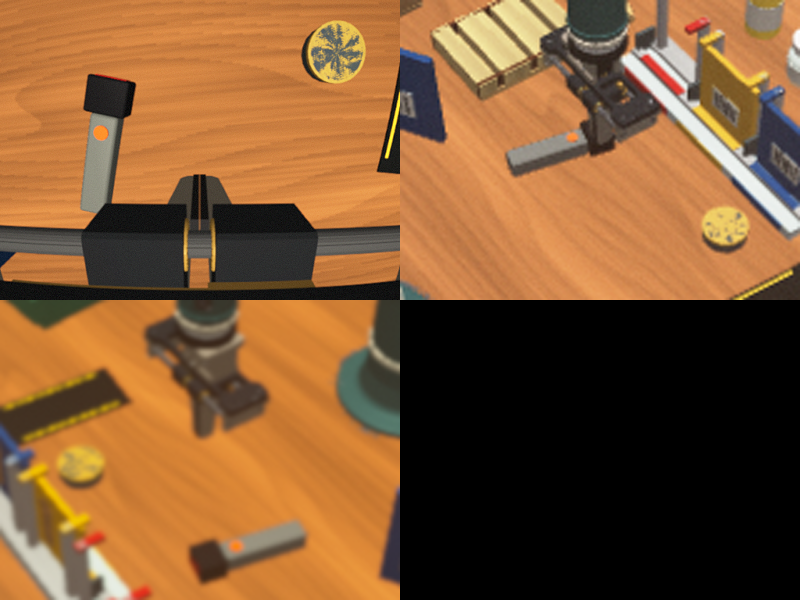

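The grip closed empty: the scanner still lies at (407,89), though the TCP was reported right on it. I hover over the same spot and look.

```bash
python3 - <<'E'
from act import *
yaw=-.29; g=10; c=np.array([408.3,89.6,0]); u=np.array([np.cos(yaw),np.sin(yaw),0])
p=c+g*u+[0,0,5]
grip(.7,30); robot.movep(p+[0,0,60],scan_ori(yaw)); robot.hold(.2)
o=robot.observe(); print(o['tcp_pos'],R.from_rotvec(o['tcp_rot']).as_matrix(),o['t'])
A=[]
for cam in ('wrist','side','scene'):
    im,i=shot(cam); 
    for k in ('scanner','nose'):
        for r in viewer.pinpoint(k,cam)[:1]: print(cam,k,toworld(i,r['at']),round(r['confidence'],2))
    im=im.copy()
    for P in (p,p+[0,0,60]): cv2.circle(im,tuple(int(v) for v in proj(i,P)),2,(0,255,0),-1)
    if cam!='wrist': u_,v_=proj(i,p).astype(int); im=im[v_-60:v_+60,u_-80:u_+80]
    A.append(cv2.resize(im,(400,300),interpolation=cv2.INTER_CUBIC))
A.append(A[0]*0); cv2.imwrite('pics/s3.png',np.vstack([np.hstack(A[:2]),np.hstack(A[2:])])[:,:,::-1])
E
```

```text
[418.18  85.8   65.53] [[ 0.96 -0.29  0.  ]
 [-0.29 -0.96  0.  ]
 [ 0.   -0.   -1.  ]] 63.8167
wrist scanner [409.43  88.42  -0.05] 0.8
wrist nose [480.14  67.16  15.5 ] 0.61
side scanner [407.31  89.59  -3.31] 0.57
side nose [478.03  68.88  21.66] 0.88
scene scanner [407.35  88.77  -1.58] 0.89
scene nose [485.73  69.17  13.62] 0.56
```

View pics/s3.png

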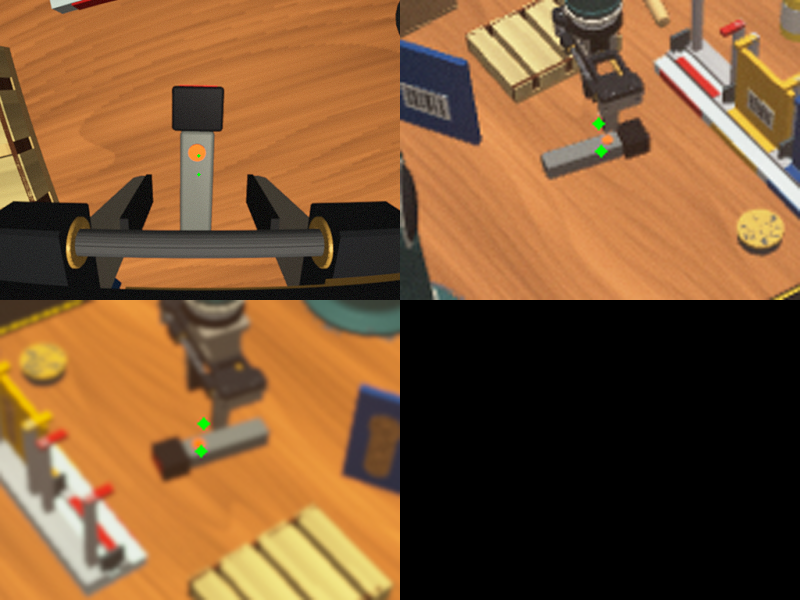

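Alignment looks right, so I retry in stages with pictures.

```bash
python3 - <<'E'
from act import *
yaw=-.29; p=robot.observe()['tcp_pos'].copy(); p[2]=5; p[:2]=[417.9,86.7]
robot.servo_line(p,feed=60); robot.hold(.2); o=robot.observe(); print(o['tcp_pos'],o['contact_force'],o['grip_width']*92)
a,_=shot('wrist')
for w in (.45,.37,.33,.3): 
    grip(w,30); o=robot.observe(); print(w,o['grip_width']*92,o['grip_force'],o['contact_force'],o['tcp_pos'])
b,_=shot('wrist')
s,i=shot('side'); u_,v_=proj(i,p).astype(int); s=s[v_-45:v_+45,u_-60:u_+60]
A=[cv2.resize(x,(400,300),interpolation=cv2.INTER_CUBIC) for x in (a,b,s,s*0)]
cv2.imwrite('pics/s4.png',np.vstack([np.hstack(A[:2]),np.hstack(A[2:])])[:,:,::-1])
E
```

```text
[418.13  86.9    5.27] [-1.17 -0.94  0.36] 64.07987065477319
0.45 41.32943609090972 0.0 [-0.31  0.16  0.45] [417.9   86.67   4.99]
0.37 33.812190986265755 0.0 [ 0.78  0.36 -0.08] [417.92  86.72   5.  ]
0.33 30.667647843420415 0.0 [-0.45 -0.07 -0.7 ] [417.9   86.71   5.  ]
0.3 27.813187205428115 0.0 [0.86 0.82 0.26] [417.89  86.71   5.  ]
```

View pics/s4.png

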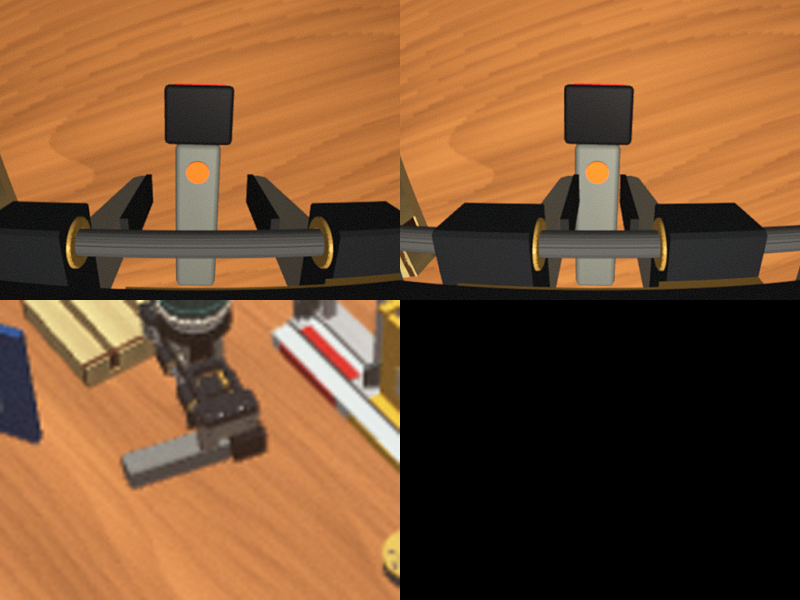

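```bash
python3 - <<'E'
from act import *
i=viewer.camera_info('wrist'); o=robot.observe(); T=R.from_rotvec(o['tcp_rot']).as_matrix()
print('cam',ray(i,(256,192)),'tcp',o['tcp_pos'])
s=400/512
for z in (5,24,30,34):
    q=o['tcp_pos'].copy(); q[2]=z
    print(z,'body edges',[proj(i,q+T[:,1]*a)*s for a in (-16,16)],'fingers',[proj(i,q+T[:,1]*a)*s for a in (-14,14)],'head',[proj(i,q+T[:,0]*30+T[:,1]*a)*s for a in (-23,23)],[proj(i,q+T[:,0]*70)*s])
E
```

```text
cam (array([483.02,  67.54, 208.52]), array([-0.22,  0.06, -0.97])) tcp [417.93  86.69   5.01]
5 body edges [array([179.68, 174.06]), array([219.41, 174.01])] fingers [array([182.16, 174.06]), array([216.93, 174.02])] head [array([169.97, 137.4 ]), array([229.04, 137.33])] [array([199.46,  84.68])]
24 body edges [array([177.86, 182.24]), array([221.31, 182.18])] fingers [array([180.57, 182.24]), array([218.6 , 182.19])] head [array([167.12, 142.31]), array([231.97, 142.23])] [array([199.49,  84.38])]
30 body edges [array([177.21, 185.14]), array([221.98, 185.08])] fingers [array([180.01, 185.14]), array([219.19, 185.09])] head [array([166.1 , 144.07]), array([233.02, 143.99])] [array([199.51,  84.27])]
34 body edges [array([176.76, 187.18]), array([222.46, 187.12])] fingers [array([179.61, 187.18]), array([219.6 , 187.13])] head [array([165.38, 145.31]), array([233.76, 145.22])] [array([199.52,  84.2 ])]
```

```bash
python3 - <<'E'
from act import *
p=robot.observe()['tcp_pos']
A=[]
for cam in ('side','scene','wrist'):
    im,i=shot(cam); im=im.copy(); u_,v_=(proj(i,p+[0,0,25]) if cam!='wrist' else np.array([256,230])).astype(int)
    w=30 if cam!='wrist' else 60
    c=im[v_-w*3//4:v_+w*3//4,u_-w:u_+w]; s=400/(2*w); c=cv2.resize(c,(400,300),interpolation=cv2.INTER_CUBIC)
    for z,col in ((0,(0,255,0)),(19,(255,0,255)),(30,(0,255,255))):
        q=(proj(i,p+[0,0,z])-[u_-w,v_-w*3//4]+.5)*s; cv2.circle(c,tuple(int(v) for v in q),3,col,-1)
    A.append(c)
A.append(A[0]*0); cv2.imwrite('pics/s5.png',np.vstack([np.hstack(A[:2]),np.hstack(A[2:])])[:,:,::-1])
grip(.7); robot.servo_line(p+[0,0,80],feed=120)
q=np.array([440,0,30.]); robot.movep(q,scan_ori(-.2)); grip(0); robot.hold(.2); f0=force()
while q[2]>-3:
    q[2]-=1 if q[2]<8 else 4; robot.servo_line(q,feed=25); robot.hold(.05)
    if (force()-f0)[2]>3: break
print('touch z',q[2],robot.observe()['tcp_pos'],force()-f0,robot.observe()['t'])
robot.servo_line([440,0,60],feed=120)
E
```

```text
touch z -3.0 [439.96  -0.02  -3.04] [-0.81 -0.43  0.49] 75.3333
```

View pics/s5.png

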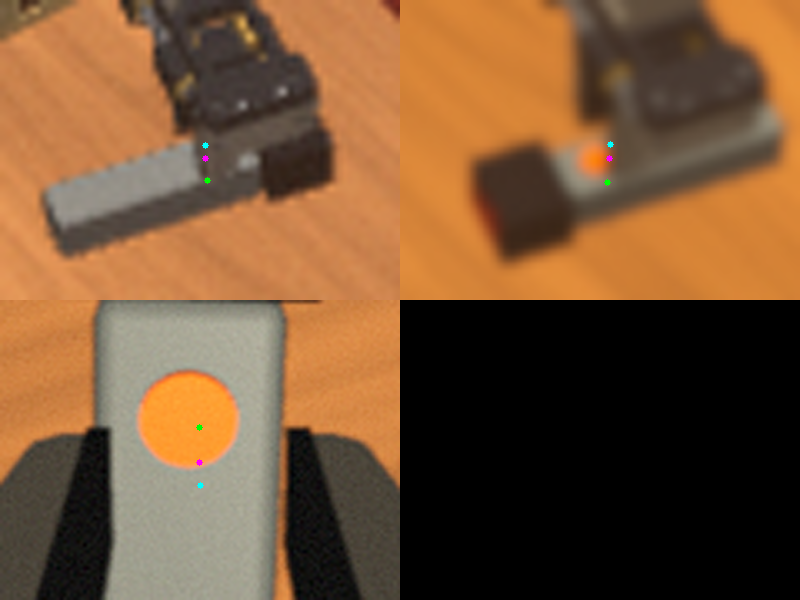

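The fingers visibly end above the scanner, and the table was not touched at TCP z = -3. So the real tips sit well above the reported TCP. I measure the offset by touch.

```bash
python3 - <<'E'
from act import *
q=np.array([440,0,2.]); robot.servo_line(q,feed=100); robot.hold(.3); f0=force()
while q[2]>-60:
    q[2]-=2; robot.servo_line(q,feed=25); robot.hold(.05); f=(force()-f0)
    if np.linalg.norm(f)>3: break
o=robot.observe(); print('touch z',q[2],o['tcp_pos'],f,o['t'],o['joints'])
robot.servo_line([440,0,60],feed=150)
E
```

```text
touch z -34.0 [440.31   0.01 -33.41] [-1.75  1.13 11.52] 82.4417 [-0.57  0.57  0.6   2.26 -0.7   0.5  -1.19]
```

Real tips are 33 mm above the reported TCP, which held constant and so cancelled out for the boards. Regrasping the scanner with that correction.

```bash
cat >> act.py <<'E'
ZT=33.   # real tips above reported TCP
E
python3 - <<'E'
from act import *
yaw=-.29; g=10; c=np.array([407.8,89,0]); u=np.array([np.cos(yaw),np.sin(yaw),0])
p=c+g*u+[0,0,5-ZT]; print(kin.ik(p,scan_ori(yaw)))
grip(.75,30); robot.movep(p+[0,0,90],scan_ori(yaw)); robot.hold(.1)
i=viewer.camera_info('wrist'); im,_=shot('wrist')
for r in viewer.pinpoint('scanner','wrist')[:1]: print(toworld(i,r['at']),r['confidence'])
f0=force(); robot.servo_line(p+[0,0,6],feed=80); robot.hold(.1); print(force()-f0); robot.servo_line(p,feed=30); robot.hold(.1); print(force()-f0)
grip(0,30); o=robot.observe(); print(o['grip_width']*92,o['tcp_pos'],o['contact_force'])
if o['grip_width']*92>25:
    robot.servo_line(p+[0,0,70],feed=80); robot.hold(.2)
o=robot.observe(); print(o['t'],o['grip_width']*92,o['contact_force'])
E
```

```text
[-0.82  0.55  0.64  2.29 -0.72  0.5  -1.46]
[407.04  85.52  -2.04] 0.65
[0.86 0.42 0.61]
[-0.28 -0.17  0.72]
32.103861350596944 [417.46  86.29 -27.97] [0.22 0.51 0.63]
88.5667 32.01972188364698 [-0.96 -0.45 -1.89]
```

Gripped at 32 mm. Moving to a stand-off in front of the yellow label, then checking where the nose really is.

```bash
cat >> act.py <<'E'
LAB={k:v+M@[-7,0,0]+[0,0,50] for k,v in BAY.items()}
G=10.
def nose_tcp(col,dist,dz=0): return LAB[col]+M@[-dist-80+G,0,0]+[0,0,-45+dz]
E
python3 - <<'E'
from act import *
robot.movep(nose_tcp('yellow',130,20),scan_ori(RY)); robot.hold(.3)
o=robot.observe(); exp=o['tcp_pos']+M@[80-G,0,45]; print('exp nose',exp,'org',o['tcp_pos']+M@[-G,0,28])
A=[]
for cam in ('wrist','side','scene'):
    im,i=shot(cam)
    for k in ('scanner','nose','label_yellow','label_blue'):
        for r in viewer.pinpoint(k,cam)[:1]: w=toworld(i,r['at']); print(cam,k,w,round(r['confidence'],2), 'd(rackframe)',M.T@(w-exp) if k=='nose' else '')
    u_,v_=proj(i,exp+[20,0,0]).astype(int); w=60 if cam!='wrist' else 120; u_=np.clip(u_,w,512-w); v_=np.clip(v_,w*3//4,384-w*3//4); im=im.copy()
    cv2.circle(im,tuple(int(round(v)) for v in proj(i,exp)),1,(0,255,0),-1)
    A.append(cv2.resize(im[v_-w*3//4:v_+w*3//4,u_-w:u_+w],(400,300),interpolation=cv2.INTER_CUBIC))
A.append(A[0]*0); cv2.imwrite('pics/s6.png',np.vstack([np.hstack(A[:2]),np.hstack(A[2:])])[:,:,::-1])
E
```

```text
exp nose [484.64 -27.34  89.85] org [405.   -19.83  72.85]
wrist scanner [402.85 -22.31  72.68] 0.63 d(rackframe) 
wrist nose [481.38 -28.82  89.4 ] 0.68 d(rackframe) [-3.11 -1.78 -0.45]
side scanner [400.71 -18.83  67.63] 0.76 d(rackframe) 
side nose [631.52  90.29  20.21] 0.54 d(rackframe) [135.19 130.9  -69.64]
side label_yellow [612.67 -40.53  69.72] 0.98 d(rackframe) 
side label_blue [ 598.48 -179.22   68.13] 0.69 d(rackframe) 
scene scanner [402.79 -21.36  71.98] 0.84 d(rackframe) 
scene nose [482.77 -27.59  86.35] 0.72 d(rackframe) [-1.84 -0.43 -3.5 ]
scene label_yellow [608.09 -43.54  73.91] 0.8 d(rackframe) 
scene label_blue [ 596.04 -177.64   72.74] 0.81 d(rackframe)
```

View pics/s6.png

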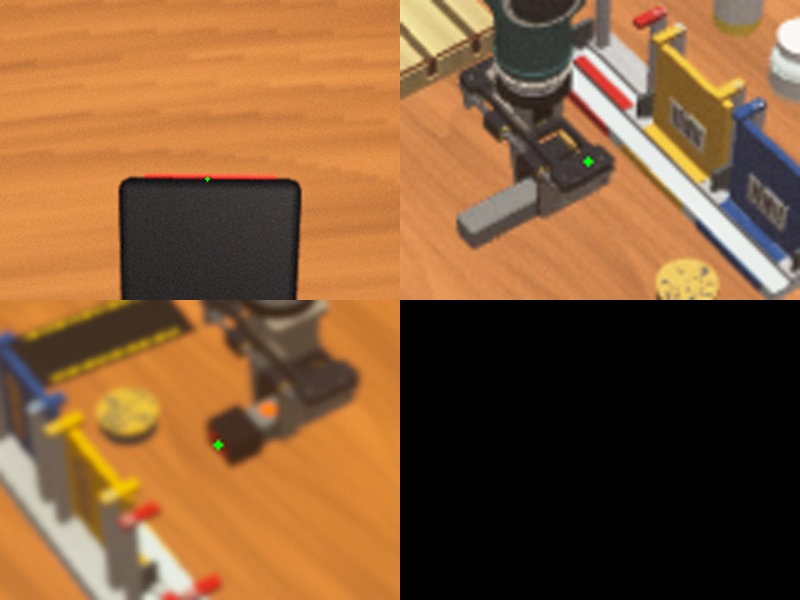

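The nose is within 3 mm of expected (green marks on the red window). Reading yellow, then blue, and fitting the mat from the stored image.

```bash
python3 - <<'E'
import act
from act import *
from ov import load
act.G=12.
for k in LAB: LAB[k]+=M@[-2,0,0]
for col in ('yellow','blue'):
    robot.movep(nose_tcp(col,110),scan_ori(RY)); robot.servo_line(nose_tcp(col,70),feed=60); robot.hold(2.8)
    o=robot.observe(); print(col,o['t'],'nose',o['tcp_pos']+M@[80-act.G,0,45],LAB[col],o['contact_force'],o['grip_width']*92)
    robot.servo_line(nose_tcp(col,120),feed=100)
im,i=load('M')
m=((im.max(2)<75)).astype(np.uint8); m[:120]=0; m[185:]=0; m[:,:195]=0; m[:,340:]=0
m=cv2.morphologyEx(m,cv2.MORPH_CLOSE,np.ones((7,7)))
n,l,st,_=cv2.connectedComponentsWithStats(m); k=1+np.argmax(st[1:,4]); ys,xs=np.nonzero(l==k)
P=np.array([onz(i,(x,y),3)[:2] for x,y in zip(xs,ys)],np.float32); print('mat',cv2.minAreaRect(P),P.mean(0))
E
```

```text
yellow 93.9917 nose [542.32 -33.79  69.98] [612.04 -40.36  70.  ] [ 0.45  0.01 -0.87] 31.438038438234617
blue 98.8667 nose [ 529.56 -169.2    69.99] [ 599.27 -175.75   70.  ] [ 0.57 -0.5  -1.86] 31.879183396759885
mat ((432.2521667480469, -308.8800354003906), (88.2463607788086, 197.0963592529297), 79.62702178955078) [ 429.65 -305.47]
```

```bash
python3 - <<'E'
from act import *
yaw=-.182; u=np.array([np.cos(yaw),np.sin(yaw),0]); p=np.array([430.5,-309,0])+12*u+[0,0,3-28]
q=robot.observe()['tcp_pos']; robot.servo_line([q[0],q[1],80],feed=150)
robot.movep(p+[0,0,80],scan_ori(yaw)); robot.servo_line(p+[0,0,6],feed=80); robot.hold(.2); f0=force()
for h in (4,3,2,1,0,-1):
    robot.servo_line(p+[0,0,h],feed=15); robot.hold(.1); f=force()-f0
    if f[2]>2: break
print(h,f); grip(.6); robot.hold(.2); q=robot.observe()['tcp_pos']; robot.servo_line(q+[0,0,120],feed=120)
robot.movep([400,-100,300],scan_ori(-.09)); robot.hold(.3)
A=[]
for cam in ('side','scene'):
    im,i=shot(cam)
    for k in ('scanner','nose','mat','label_yellow','label_blue'):
        for r in viewer.pinpoint(k,cam)[:1]: print(cam,k,toworld(i,r['at']),round(r['confidence'],2))
    for X in ([430,-309,5],[610,-110,80]):
        u_,v_=proj(i,X).astype(int); A.append(cv2.resize(im[v_-45:v_+45,u_-60:u_+60],(400,300),interpolation=cv2.INTER_CUBIC))
cv2.imwrite('pics/f.png',np.vstack([np.hstack(A[:2]),np.hstack(A[2:])])[:,:,::-1]); print(robot.observe()['t'])
E
```

```text
-1 [-2.44  1.46 11.61]
side scanner [ 430.19 -311.93    0.71] 0.78
side nose [ 507.16 -325.65   21.91] 0.79
side mat [ 428.68 -311.03   -5.03] 0.88
side label_yellow [612.19 -39.    67.38] 0.61
side label_blue [250.21 292.84  63.04] 0.87
scene scanner [ 431.39 -312.86    0.82] 0.63
scene nose [ 508.36 -323.3    16.46] 0.74
scene mat [ 426.14 -311.01   -1.93] 0.75
scene label_yellow [611.7  -45.23  69.92] 0.6
scene label_blue [248.59 294.55  65.04] 0.6
108.0333
```

View pics/f.png

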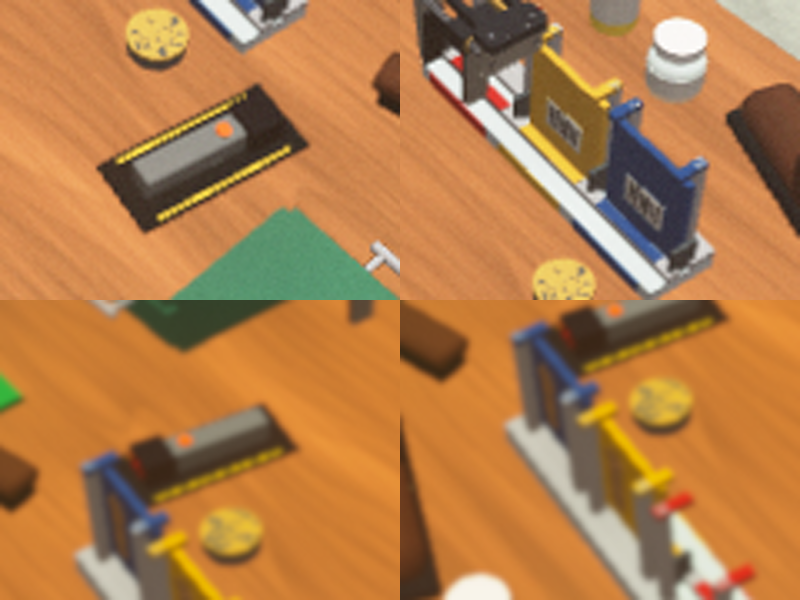

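The scanner lies centred along the mat between the yellow lines, and both boards are upright with their labels to the front. Handing in.

```bash
python3 -c "
from h import *
print(robot.job_done())"
```

```text
the job is handed in; nothing more can be done
None
```

I handed in the job at about 108 s: yellow and blue (red was absent) are racked upright with labels to the front, I held the scanner on yellow then blue at about 70 mm (no read confirmation), and it now lies centred along its mat.

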